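# Turn the tin's label to the bench reader and scan it

## Robot

A 6-joint arm with a two-finger parallel gripper is mounted at the origin on the work surface. World frame = base frame: x ahead of the robot, y to its left, z up, the work surface at z = 0. Lengths are in mm, angles in rad, forces in N, time in s.
With the tool pointing down it reaches from about 350 to 775 mm from the base axis. Payload 7.3 kg.
Tool frame: the origin (TCP) lies on the centre line of the jaws, within the pads' length; the fingertips stand 22 mm ahead of it and the grasp point (between the pads) lies 3 mm ahead of it; z points along the fingers, y is the direction in which the jaws open and shut (so a half turn about z gives the same grasp; the last joint's range is limited). The gripper opens to 92 mm and grips with 3 to 60 N. Pads are 19 mm wide; open, the fingers measure 130 mm over their backs; the gripper's body (75 mm by 190 mm) begins 47 mm behind the grasp point.
Start: joints at [1.145, 0.342, 1.524, -0, 1.275, -0.146], TCP at [144.971, 504.607, 224.441] pointing down, gripper open.
Joint ranges: [-2.53, 2.53], [-0.77, 2.02], [0.04, 2.7], [-1, 4.14], [0.28, 2.66], [-3.11, 3.11]. Speed limits (rad/s): [2.57, 2.57, 3.14, 3.14, 3.14, 3.14].

## Interface

Orientations are given as [roll, pitch, yaw] about the fixed x, y, z axes, in that order (R = Rz(yaw) Ry(pitch) Rx(roll)).
In Python, from plant import bot gives the robot as it stands.
- The arm moves only by the tool play_rows, never from a script. Its argument "moves" is one flat list of numbers, 5 for each row, row after row: the closure in counts, from 0 (fully open) to 255 (shut), then the shift along the tool's x, y, z in mm, then the turn about the tool's z in degrees. A call has 1 to 8 rows; each row is the pose to reach, as a shift and turn from the pose commanded when the call began, along the tool's axes at that moment; what a row does not reach only later rows make up. A row lasts 1/12 s, in which the tool goes at most 41.7 mm and 7.16 degrees, less where a joint would pass 70% of its speed; a pose out of reach is approached as far as the arm can. A call with a gripper value outside its range is refused whole. The fingers move at their own pace and stop on an object; the grip force is fixed at half the most. Time passes only in rows, so rows that repeat a pose let the fingers close. It gives the time, the measured TCP pose, the force and the opening at its end, in the units of the state.
- bot.get_obs(): the state, without advancing time (a new reading comes with each control period).
- bot.capture(name): name is "scene" or "top" or "wrist"; returns a dict with "color" (420x560x3 uint8, red, green, blue), "fx", "fy", "cx", "cy" (pixels), "k1" (the pictures are not rectified: a ray, as slopes to the right and down, at radius r is drawn at 1 + k1 r^2 times it, then the intrinsics apply), "world_to_cam" (4x4, takes a point from world to camera coordinates); the wrist camera has in their place "T_tool_cam" (4x4, takes a point from camera to tool coordinates, whose origin is the TCP and whose axes are the flange's). Camera axes: x right, y down, z forward; pixel columns grow to the right and rows downward; lengths in mm; the calibration is good to about 2 mm. A picture is of the moment at which its call begins: read the wrist's pose just before it. There is no depth.
- bot.close_job(): hands the job in, once; it reports no verdict.
The state is a dict: "time": time; "joint_positions": joint angles; "dq": joint speeds; "tau": joint torques, N m; "tool_pos": TCP position; "tcp_rot": TCP orientation; "contact_force": force on the tool from outside, world axes, zero at the start; "moment": the same for the moment, N m; "grip_width": finger opening in mm.
Only numpy, scipy, OpenCV 4.12 (cv2) and the standard library are available. Lean on these libraries where they do the work, as an engineer would, in place of code of your own. Each camera call takes 0.05 s, during which the arm holds its last target.

## Task

The blue tin stands on the little turntable of the label reader with its label turned away. With a fingertip on the tin, gently roll it round until the middle of its label squarely faces the reader's window, take the finger off, and only then press the red button on the reader and let it go. Do not dent or tip the tin, and leave the other things on the bench where they are.

Things in the scene. Friction and masses are not known exactly. Their poses are not given: they have to be found in the camera images.
- station: Fixed station: aluminium plate 245 x 124 mm on levelling feet, adjusted differently each time, so its height varies by 8 mm (heights below are from its origin). Origin on the turntable's axis; x points from there to the reader, z up. Plate top at z = 30 mm. Grey reader housing: x 104 to 166, y -40 to 40, up to z = 110 mm.
- tin_top (a point): Centre of the tin's flat top, 110 mm above the station's origin. x points from the tin's axis to the middle of its label, z up; an orange mark on the top's edge lies right above the label's middle. When the label squarely faces the window, this x and the station's x point the same way. 5 to 12 N pressed on the top, 38 mm from the axis, gives grip enough to turn it, though the finger may slip.
- trigger_top (a point): Centre of the top face of the red round push button (30 mm across) on top of the reader housing; it is pressed straight down.
- trigger (a joint): How far the red button is pressed: 0 = up, 0.006 m = fully down (about 5 N); it springs back.
- meter: Bystander: red handheld meter, 150 x 78 x 34 mm, lying on the bench; origin at the centre of its underside, x along its length.
- attenuator: Bystander: grey box 140 x 60 x 57 mm with a black knob standing 22 mm out at its -x end; origin at the centre of the box's underside.
- splitter: Bystander: small brass block 34 x 34 x 20 mm with three steel connectors 20 mm long; origin at the centre of its underside.
- label (a point): Middle of the white label (black bars, orange band, 35 degrees to each side of its middle) on the tin's side, 50 mm from the tin's axis, 38 mm below its top; axes as the tin's (x straight out of the label).
- tin: Closed blue tin, 100 mm across, 72 mm high, about 0.6 kg, loose in the turntable dish with 2 mm play and turning with it; too wide to grip, nothing on it to hold. Thin sheet: more than 20 N from the fingers dents it. Origin at the centre of its underside; x towards the middle of the label, z up.
- dish (a point): Centre of the inner floor of the black turntable dish, 38 mm above the station's origin; axes fixed, as the station's. The dish is 113 mm across, its rim's top 10 mm above this floor. It turns without end either way, but stiffly: about 0.12 N m, i.e. 3 N of sideways pull at 40 mm from the axis.
- window (a point): Centre of the reader's upright black window (60 mm wide, 36 mm high, with a red line), 104 mm from the turntable's axis along the station's x, looking towards the tin.
Things that resemble listed ones, but are neither listed nor needed, are in the scene too. Of the things that look like the tin, the middle-sized one is meant.

How it is judged:
By the outcome, as a careful person would: the job done as asked, in the order asked, and still so for the second after the job is handed in, with the robot touching nothing.
It also fails if it takes over 64 s, if anything falls off the work surface, if the arm or the gripper's body presses on something with over 40 N, if the wrist force passes 120 N, or if a joint passes its speed limit or range.

## Working session

There is one attempt and no reset: what is moved stays moved. The work goes in short steps, Python scripts to look and compute and a tool call to move; the robot and the scene stay as the last step left them, time stands still between calls to the robot, and variables do not carry over. Pictures are saved under pics/ and viewed, and the job is handed in when it is done.

Besides the shell and the picture viewer there is one more tool, called as name(argument=value, ...), one argument or row to a line, values as JSON. play_rows: Moves the arm, as the interface text tells. Its arguments: {"type":"object","properties":{"moves":{"type":"array","items":{"type":"number"}}},"required":["moves"]}

```bash
mkdir -p pics; ls; python3 - <<'E'
from plant import bot
import cv2
o=bot.get_obs(); print(o)
for n in ["scene","top","wrist"]:
    c=bot.capture(n); cv2.imwrite(f"pics/{n}0.png",c["color"][:,:,::-1])
    print(n,{k:v for k,v in c.items() if k!="color"})
E
```

```text
pics
{'time': 0.0, 'joint_positions': array([ 1.14502744e+00,  3.42741264e-01,  1.52498930e+00,  7.85856330e-06,
        1.27538775e+00, -1.46026000e-01]), 'dq': array([-0.0012078 , -0.00021309, -0.00012261, -0.00132683, -0.00058789,
        0.0005913 ]), 'tau': array([-2.75258590e-04, -4.31251502e+01, -2.44213110e+01,  7.17507675e-02,
        5.61498245e-02, -1.34313368e-04]), 'tool_pos': array([144.78180197, 504.23156178, 223.74500931]), 'tcp_rot': array([-3.14008432e+00, -2.29429924e-04,  2.86184730e+00]), 'contact_force': array([ 0.31888741,  0.25620009, -0.64045941]), 'moment': array([-0.00210058, -0.03235368, -0.03339109]), 'grip_width': 92.21289820223124}
scene {'fx': 505.10373591915777, 'fy': 505.10373591915777, 'cx': 272.55701982276435, 'cy': 205.4958999233896, 'k1': -0.06621210329529875, 'world_to_cam': array([[ 2.53650653e-02,  9.99670413e-01, -3.95969818e-03,
         1.85522635e+01],
       [ 6.07293312e-01, -1.85551839e-02, -7.94261002e-01,
        -2.54887147e+02],
       [-7.94072696e-01,  1.77417840e-02, -6.07563809e-01,
         1.83289118e+03],
       [ 0.00000000e
[... 352 characters left out ...]
80480e-01,
         6.00548450e+02],
       [ 1.18177202e-01, -4.24446541e-02, -9.92084976e-01,
         8.57781655e+02],
       [ 0.00000000e+00,  0.00000000e+00,  0.00000000e+00,
         1.00000000e+00]])}
wrist {'fx': 362.5706872280987, 'fy': 362.5706872280987, 'cx': 278.7213704367478, 'cy': 210.02765187513208, 'k1': 0.027664491131985738, 'T_tool_cam': array([[-3.40760562e-05, -9.68501415e-01, -2.49008048e-01,
         6.69792661e+01],
       [ 9.99999776e-01, -1.99459174e-04,  6.38936954e-04,
         1.07584303e-01],
       [-6.68478283e-04, -2.49007971e-01,  9.68501205e-01,
        -1.60863519e+02],
       [ 0.00000000e+00,  0.00000000e+00,  0.00000000e+00,
         1.00000000e+00]])}
```

View pics/scene0.png

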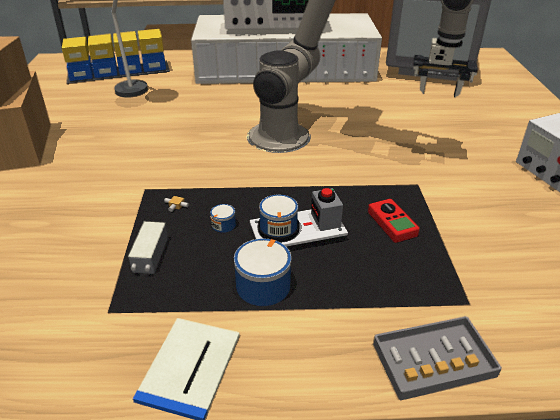

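View pics/top0.png

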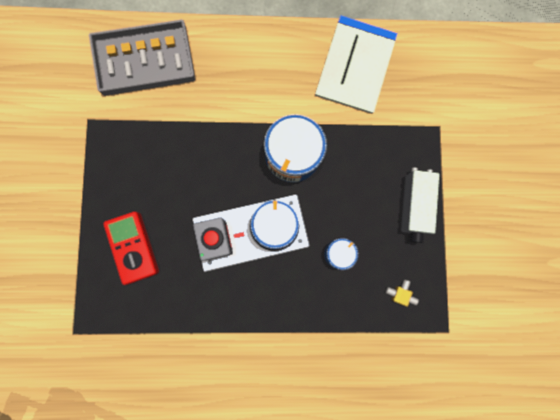

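View pics/wrist0.png

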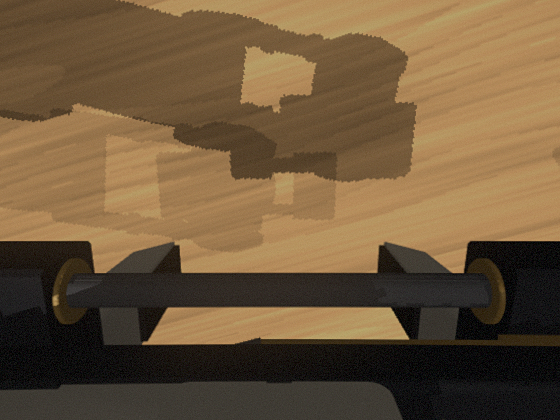

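The tin meant is the middle-sized one on the plate (top view 274,225; scene 278,205). The small one is at (342,254) and the big one at (295,146), both off the station. I'll measure it and enlarge it.

```bash
cat > h.py <<'E'
import numpy as np,cv2
from plant import bot
def und(c,p):
    d=np.array([-0.0,c["k1"]]);
    K=np.array([[c["fx"],0,c["cx"]],[0,c["fy"],c["cy"]],[0,0,1]])
    return cv2.undistortPoints(np.float64(p).reshape(-1,1,2),K,np.array([c["k1"],0,0,0,0.])).reshape(-1,2)
def T(c,o=None):
    if "world_to_cam" in c: return np.linalg.inv(c["world_to_cam"])
    from scipy.spatial.transform import Rotation as R
    W=np.eye(4);W[:3,:3]=R.from_euler("xyz",o["tcp_rot"]).as_matrix();W[:3,3]=o["tool_pos"]
    return W@c["T_tool_cam"]
def rays(c,p,o=None):
    M=T(c,o);u=und(c,p);d=np.c_[u,np.ones(len(u))]@M[:3,:3].T
    return M[:3,3],d
def onz(c,p,z,o=None):
    C,d=rays(c,p,o);return C+d*((z-C[2])/d[:,2])[:,None]
def tri(l):
    A=np.zeros((3,3));b=np.zeros(3)
    for C,d in l:
        d=d[0]/np.linalg.norm(d[0]);P=np.eye(3)-np.outer(d,d);A+=P;b+=P@C
    x=np.linalg.solve(A,b)
    return x,[np.linalg.norm(np.cross(x-C,d[0]/np.linalg.norm(d[0]))) for C,d in l]
def proj(c,P,o=None):
    M=np.linalg.inv(T(c,o));q=np.atleast_2d(P)@M[:3,:3].T+M[:3,3]
    u=q[:,:2]/q[:,2:];r2=(u**2).sum(1,keepdims=True);u=u*(1+c["k1"]*r2)
    return u*[c["fx"],c["fy"]]+[c["cx"],c["cy"]]
E
python3 - <<'E'
from h import *
for n,(x0,y0,x1,y1) in dict(top=(185,185,320,280),scene=(235,180,360,255)).items():
    c=bot.capture(n);im=c["color"][:,:,::-1]
    cv2.imwrite(f"pics/{n}_crop1.png",cv2.resize(im[y0:y1,x0:x1],None,fx=6,fy=6,interpolation=cv2.INTER_CUBIC)[:600,:800])
E
```

```text
(no output)
```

View pics/top_crop1.png

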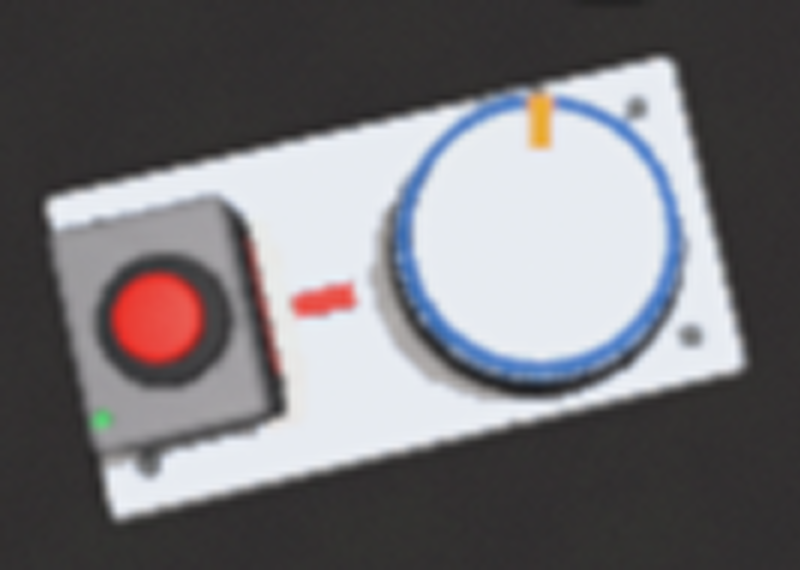

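View pics/scene_crop1.png

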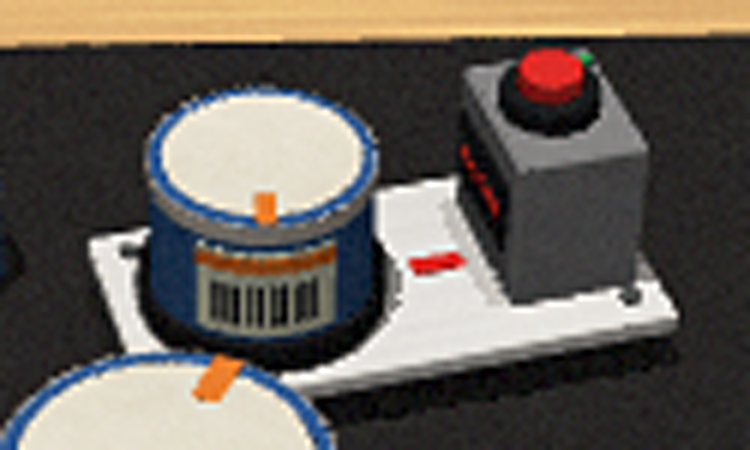

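Both crops confirm it: the tin on the plate has its orange mark and label facing +x world (top crop 540,120), while the reader is to the left. Its size should come out at 100 mm.

```bash
cat > meas.py <<'E'
from h import *
def blob(m,seed):
    n,l,s,ce=cv2.connectedComponentsWithStats(m.astype(np.uint8),connectivity=4)
    i=l[seed[1],seed[0]]; assert i>0,seed
    return l==i,ce[i],s[i]
def masks(c):
    h=cv2.cvtColor(c["color"],cv2.COLOR_RGB2HSV);H,S,V=[h[...,i].astype(int) for i in range(3)]
    return dict(white=(S<60)&(V>160),blue=(H>95)&(H<125)&(S>90)&(V>60),orange=(H>7)&(H<24)&(S>130)&(V>150),red=((H<6)|(H>172))&(S>150)&(V>120))
E
python3 - <<'E'
from meas import *
tp=bot.capture("top");sc=bot.capture("scene")
mt,ms=masks(tp),masks(sc)
res={}
for n,c,m,seed,box in (("top",tp,mt,(274,228),None),("scene",sc,ms,(275,205),None)):
    b,ce,s=blob(m["white"]|m["orange"],seed)
    cn=max(cv2.findContours(b.astype(np.uint8),cv2.RETR_EXTERNAL,cv2.CHAIN_APPROX_NONE)[0],key=len)
    e=cv2.fitEllipse(cn);print(n,"ellipse",e,s);res[n]=e[0]
x,r=tri([rays(tp,[res["top"]]),rays(sc,[res["scene"]])]);print("tin top",x,r)
bt,ct,s1=blob(mt["red"],(211,238));bs,cs,s2=blob(ms["red"],(327,193));print(ct,s1,cs,s2)
xb,r=tri([rays(tp,[ct]),rays(sc,[cs])]);print("button",xb,r)
cor=np.array([(45,197),(672,57),(745,370),(115,520)])/6+185-0.4
h0=x[2]-110
P=onz(tp,cor,h0+30);print("plate",P,np.linalg.norm(np.roll(P,-1,0)-P,axis=1))
d=(P[0]-P[1])/245+(P[3]-P[2])/245; print("station yaw",np.degrees(np.arctan2(d[1],d[0])))
ob,oc,os=blob(mt["orange"],(275,204));print(oc,os)
om=onz(tp,[oc],x[2])[0];xt=onz(tp,[res["top"]],x[2])[0];print("mark",om,np.linalg.norm((om-x)[:2]),np.degrees(np.arctan2(*(om-xt)[1::-1])))
v=xb-x;print("tin->button",np.degrees(np.arctan2(v[1],v[0])),np.linalg.norm(v[:2]))
E
```

```text
top ellipse ((248.0325469970703, 232.57081604003906), (56.441078186035156, 126.67342376708984), 76.58500671386719) [ 193  195  116   76 3833]
scene ellipse ((278.1387634277344, 205.2206268310547), (19.27684783935547, 33.304473876953125), 91.56229400634766) [262 195  34  22 544]
tin top [543.93847286   9.34983675  97.80864623] [np.float64(26.533791195630744), np.float64(26.533791195630744)]
[210.9197861  237.51871658] [204 230  15  16 187] [326.41666667 191.11666667] [322 188  10   8  60]
button [531.54779739 109.73657475 130.62695075] [np.float64(1.0771214916104714), np.float64(1.077121491610496)]
plate [[ 582.81628682  169.70720879   17.80864623]
 [ 640.23866441  -72.65648312   17.80864623]
 [ 517.73194465 -101.14908216   17.80864623]
 [ 459.76971029  139.30497463   17.80864623]] [249.07325951 125.77648662 247.34141189 126.74681786]
station yaw 103.44055448110299
[274.66666667 204.27777778] [274 201   3   8  18]
mark [604.85501275 -19.9407423   97.80864623] 67.59262425244728 -42.50520715041656
tin->button 97.03639533157164 101.1485343661165
```

```bash
cat > m2.py <<'E'
from meas import *
def tintop(c,m,seed):
    b,ce,s=blob(m["white"],seed)
    cn=max(cv2.findContours(b.astype(np.uint8),cv2.RETR_EXTERNAL,cv2.CHAIN_APPROX_NONE)[0],key=len)
    return cv2.fitEllipse(cv2.convexHull(cn)),s
E
python3 - <<'E'
from m2 import *
tp=bot.capture("top");sc=bot.capture("scene")
mt,ms=masks(tp),masks(sc)
et,st=tintop(tp,mt,(274,228));es,ss=tintop(sc,ms,(275,203));print(et,st,es,ss)
x,r=tri([rays(tp,[et[0]]),rays(sc,[es[0]])]);print("tin top",x,r)
h0=x[2]-110
for h in (h0,):
    cor=np.array([(45,197),(672,57),(745,370),(115,520)])/6+185-0.4
    P=onz(tp,cor,h+30);print(np.linalg.norm(np.roll(P,-1,0)-P,axis=1),P)
    d=(P[0]-P[1])/245+(P[3]-P[2])/245; print("yaw",np.degrees(np.arctan2(d[1],d[0])))
oc=np.array([[274.9,204.8]]) # crop (540,121)
for p in ([(540,148)],[(540,95)]):
  q=onz(tp,np.array(p)/6+185-.4,x[2])[0]; v=q-onz(tp,[et[0]],x[2])[0]
  print(q,np.linalg.norm(v),np.degrees(np.arctan2(v[1],v[0])))
E
```

```text
((248.4714813232422, 232.3153076171875), (68.60108947753906, 148.83531188964844), 76.17952728271484) [ 193  195  116   76 3816] ((278.12841796875, 205.32569885253906), (20.28965187072754, 33.753692626953125), 91.15338897705078) [262 195  34  21 528]
tin top [544.46610946   8.8715349   97.79368906] [np.float64(26.098185038982347), np.float64(26.09818503898236)]
[249.07737074 125.7785627  247.34549454 126.74890996] [[ 582.8177333   169.71014715   17.79368906]
 [ 640.2410587   -72.65754524   17.79368906]
 [ 517.73231683 -101.15061458   17.79368906]
 [ 459.76912574  139.30741117   17.79368906]]
yaw 103.440554481103
[594.09851349 -19.881321    97.79368906] 74.00965264183748 -47.86921397274298
[613.16717783 -19.73422362  97.79368906] 87.85409182076184 -38.54096997549518
```

```bash
cat >> m2.py <<'E'
def fitring(c,cen,r0,r1,rr=1.0):
    # outer blue-rim: radial search for strongest blue saturation from approx centre
    h=cv2.cvtColor(c["color"],cv2.COLOR_RGB2HSV);S=h[...,1].astype(np.float32)
    pts=[]
    for a in np.linspace(0,2*np.pi,120,endpoint=False):
        r=np.arange(r0,r1,.25);u=np.float32(cen[0]+r*np.cos(a));v=np.float32(cen[1]+rr*r*np.sin(a))
        s=cv2.remap(S,u[None],v[None],cv2.INTER_LINEAR)[0]
        H=cv2.remap(h[...,0],u[None],v[None],cv2.INTER_NEAREST)[0]
        s=np.where((H>95)&(H<125),s,0)
        k=s.argmax()
        if s[k]>90: pts.append((u[k],v[k]))
    return np.array(pts)
E
python3 - <<'E'
from m2 import *
tp=bot.capture("top");sc=bot.capture("scene");ms=masks(sc)
p=fitring(tp,(274.7,223.9),18,27);e=cv2.fitEllipse(p);print(len(p),e)
es,ss=tintop(sc,ms,(275,203))
x,r=tri([rays(tp,[e[0]]),rays(sc,[es[0]])]);print("tin top",x,r)
q=onz(tp,p,x[2]);(cx,cy),rad=cv2.minEnclosingCircle(np.float32(q[:,:2]));print(cx,cy,rad,np.hypot(*(q[:,:2]-q[:,:2].mean(0)).T).mean())
print("mean",q.mean(0))
h=x[2]-110
cor=np.array([(45,197),(672,57),(745,370),(115,520)])/6+185-0.4
P=onz(tp,cor,h+30);print(h,np.linalg.norm(np.roll(P,-1,0)-P,axis=1))
d=P[0]-P[1]+P[3]-P[2];print("yaw",np.degrees(np.arctan2(d[1],d[0])))
for pp in ((540,148),(540,95)):
  v=onz(tp,[np.array(pp)/6+185-.4],x[2])[0]-onz(tp,[e[0]],x[2])[0]
  print(np.linalg.norm(v),np.degrees(np.arctan2(v[1],v[0])))
v=np.array([531.55,109.74])-x[:2];print(np.degrees(np.arctan2(v[1],v[0])),np.linalg.norm(v))
E
```

```text
115 ((274.4147033691406, 223.77383422851562), (44.7130241394043, 45.00717544555664), 88.57149505615234)
tin top [562.04911879 -18.69376795 109.84696456] [np.float64(0.8685668782948888), np.float64(0.8685668782948833)]
562.3443603515625 -19.527509689331055 47.988182067871094 46.99761134622916
mean [559.99665147 -19.92925823 109.84696456]
-0.1530354419799238 [245.76432    124.10554536 244.05547999 125.06298575]
yaw 103.44055448110299
30.64416498007347 -0.28217882244225195
49.43425991922459 -0.006918276597825623
103.35857103232871 132.00541275091086
```

Measured values are consistent:
- The ring radius is 47 mm and the plate comes out at 245x124.5 mm.
- Station yaw is 103.4°, and the direction from tin to button agrees.
- The tin top is at (562,-19,110), and the label points to about 0°, so it needs about +103.4° (CCW).
- The button is at (531.5,110,131).

I'll put the closed finger at 40° on the top, tool x pointing outwards.

play_rows(
  moves=[255,-567,-356,0,124,255,-567,-356,0,124,255,-567,-356,0,124,255,-567,-356,0,124,255,-567,-356,0,124,255,-567,-356,0,124,255,-567,-356,0,124,255,-567,-356,0,124],
)

```text
time: 1.22
tool_pos: [368.3, 254.6, 224.7]
tcp_rot: [3.141, -0.0, 1.856]
contact_force: [0.7, 1.2, 0.1]
grip_width: 43.1
```

```bash
cat > to.py <<'E'
import sys
from h import *
from scipy.spatial.transform import Rotation as R
o=bot.get_obs();t=np.array([float(v) for v in sys.argv[1:4]]);yaw=float(sys.argv[4])
M=R.from_euler("xyz",o["tcp_rot"]).as_matrix()
M2=R.from_euler("xyz",[np.pi,0,o["tcp_rot"][2]]).as_matrix()
cur=np.degrees(o["tcp_rot"][2])
print("t",round(o["time"],2),"pos",o["tool_pos"].round(1),"rot",np.degrees(o["tcp_rot"]).round(2),"F",o["contact_force"].round(1),"q",o["joint_positions"].round(2),"w",o["grip_width"])
print("shift",(M2.T@(t-o["tool_pos"])).round(1),"turn",round((cur-yaw+180)%360-180,1))
E
python3 to.py 591 5.4 224 40
```

```text
t 1.22 pos [368.3 254.6 224.7] rot [ 1.7996e+02 -1.0000e-02  1.0633e+02] F [0.7 1.2 0.1] q [0.43 0.2  1.72 0.   1.22 0.15] w 43.0973701447482
shift [-301.7  143.7    0.7] turn 66.3
```

play_rows(
  moves=[255,-301.7,143.7,0,66.3,255,-301.7,143.7,0,66.3,255,-301.7,143.7,0,66.3,255,-301.7,143.7,0,66.3,255,-301.7,143.7,0,66.3,255,-301.7,143.7,0,66.3,255,-301.7,143.7,0,66.3,255,-301.7,143.7,0,66.3],
)

```text
time: 1.88
tool_pos: [592.1, 7.2, 224.5]
tcp_rot: [3.142, -0.0, 0.855]
contact_force: [0.9, 0.4, 0.4]
grip_width: 0.3
```

```bash
python3 to.py 591 5.4 150 40
```

```text
t 1.88 pos [592.1   7.2 224.5] rot [ 1.800e+02 -1.000e-02  4.901e+01] F [0.9 0.4 0.4] q [-0.12  0.47  1.33  0.    1.34  0.6 ] w 0.28974027045231315
shift [-2.1  0.4 74.5] turn 9.0
```

play_rows(
  moves=[255,-2.1,0.4,40,9,255,-2.1,0.4,74.5,9,255,-2.1,0.4,74.5,9,255,-2.1,0.4,74.5,9,255,-2.1,0.4,74.5,9],
)

```text
time: 2.3
tool_pos: [590.8, 7.5, 151.8]
tcp_rot: [3.14, -0.002, 0.707]
contact_force: [0.2, -0.3, 1.6]
grip_width: 0.6
```

```bash
python3 to.py 591 5.4 132 40; python3 - <<'E'
from h import *
for n in ("top","wrist"):
    c=bot.capture(n);im=c["color"][:,:,::-1]
    if n=="top": im=cv2.resize(im[150:290,180:340],None,fx=4,fy=4)
    cv2.imwrite(f"pics/{n}_2.png",im)
E
```

```text
t 2.3 pos [590.8   7.5 151.8] rot [ 1.799e+02 -1.000e-01  4.049e+01] F [ 0.2 -0.3  1.6] q [-0.12  0.52  1.44  0.    1.17  0.75] w 0.5565648174684729
shift [-1.2  1.8 19.8] turn 0.5
```

View pics/wrist_2.png

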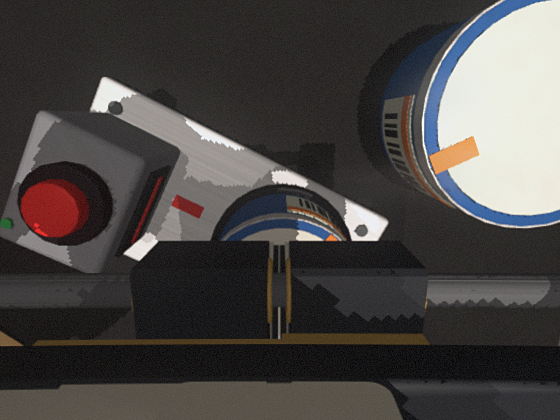

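View pics/top_2.png

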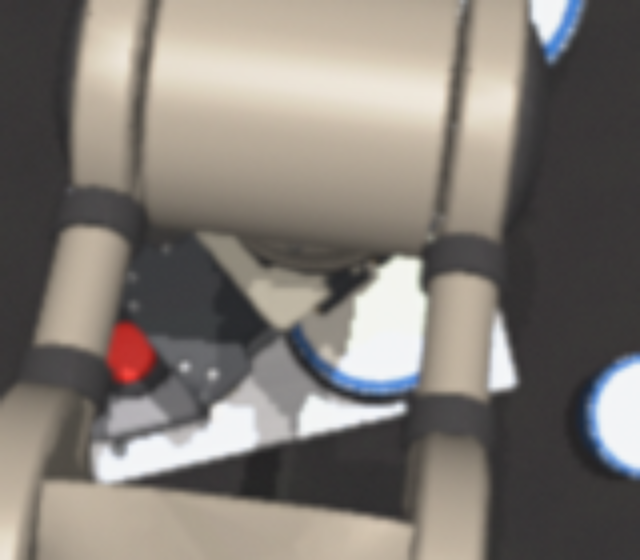

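The finger is over the tin's top: the tin is under the tips, with the mark visible at wrist (330,238). Descending gently.

play_rows(
  moves=[255,-1,1.5,8,0.5,255,-1,1.5,14,0.5,255,-1,1.5,16,0.5,255,-1,1.5,17,0.5,255,-1,1.5,17,0.5,255,-1,1.5,17,0.5],
)

```text
time: 2.9
tool_pos: [590.2, 5.5, 132.9]
tcp_rot: [-3.142, -0.0, 0.696]
contact_force: [-0.3, 0.6, 0.4]
grip_width: 0.2
```

play_rows(
  moves=[255,0,0,0.5,0,255,0,0,1,0,255,0,0,1,0],
)

```text
time: 3.15
tool_pos: [590.2, 5.5, 131.9]
tcp_rot: [3.142, -0.0, 0.696]
contact_force: [1.1, -0.2, 0.0]
grip_width: 0.3
```

play_rows(
  moves=[255,0,0,0.5,0,255,0,0,1,0,255,0,0,1,0],
)

```text
time: 3.4
tool_pos: [590.1, 5.5, 130.8]
tcp_rot: [-3.141, 0.0, 0.696]
contact_force: [-0.1, -0.2, 0.2]
grip_width: 0.6
```

play_rows(
  moves=[255,0,0,0.5,0,255,0,0,0.5,0],
)

```text
time: 3.57
tool_pos: [590.1, 5.5, 130.3]
tcp_rot: [-3.141, 0.0, 0.696]
contact_force: [0.8, -0.5, 0.7]
grip_width: 0.4
```

play_rows(
  moves=[255,0,0,0.5,0,255,0,0,0.5,0],
)

```text
time: 3.73
tool_pos: [590.1, 5.5, 129.8]
tcp_rot: [-3.141, 0.0, 0.696]
contact_force: [-0.4, 0.0, -0.1]
grip_width: 0.1
```

play_rows(
  moves=[255,0,0,0.5,0,255,0,0,0.5,0],
)

```text
time: 3.9
tool_pos: [590.1, 5.5, 129.3]
tcp_rot: [-3.141, 0.0, 0.696]
contact_force: [-0.1, -0.2, -0.4]
grip_width: 0.6
```

play_rows(
  moves=[255,0,0,0.5,0,255,0,0,0.5,0],
)

```text
time: 4.07
tool_pos: [590.1, 5.5, 128.8]
tcp_rot: [-3.142, -0.0, 0.696]
contact_force: [-0.4, -0.6, -1.0]
grip_width: 0.4
```

play_rows(
  moves=[255,0,0,0.5,0,255,0,0,0.5,0],
)

```text
time: 4.23
tool_pos: [590.1, 5.5, 128.3]
tcp_rot: [-3.142, -0.0, 0.696]
contact_force: [0.7, 0.7, 0.3]
grip_width: 0.3
```

play_rows(
  moves=[255,0,0,0.5,0,255,0,0,0.5,0],
)

```text
time: 4.4
tool_pos: [590.1, 5.5, 127.9]
tcp_rot: [-3.141, 0.0, 0.696]
contact_force: [-0.2, -0.1, 0.2]
grip_width: 0.3
```

play_rows(
  moves=[255,0,0,0.5,0,255,0,0,0.5,0],
)

```text
time: 4.57
tool_pos: [590.1, 5.5, 127.3]
tcp_rot: [-3.141, 0.0, 0.696]
contact_force: [-0.4, -0.5, -0.1]
grip_width: 0.2
```

```bash
python3 - <<'E'
from h import *
o=bot.get_obs()
c=bot.capture("wrist");cv2.imwrite("pics/wrist_3.png",c["color"][:,:,::-1])
c=bot.capture("scene");cv2.imwrite("pics/scene_3.png",cv2.resize(c["color"][150:260,210:370,::-1],None,fx=5,fy=5,interpolation=cv2.INTER_CUBIC))
tip=o["tool_pos"]-[0,0,22];p=proj(c,tip);print(p,(p-[210,150])*5)
E
```

```text
[[287.54026669 213.15884239]] [[387.70133345 315.79421195]]
```

View pics/wrist_3.png

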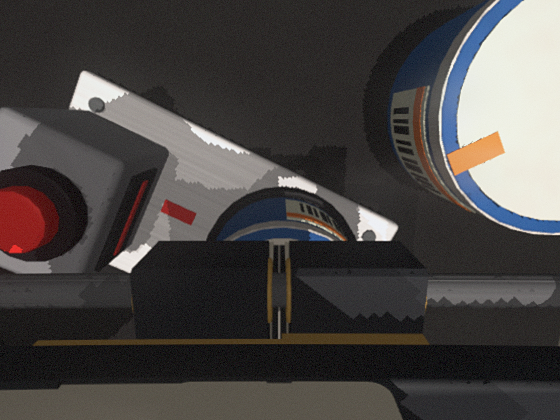

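View pics/scene_3.png

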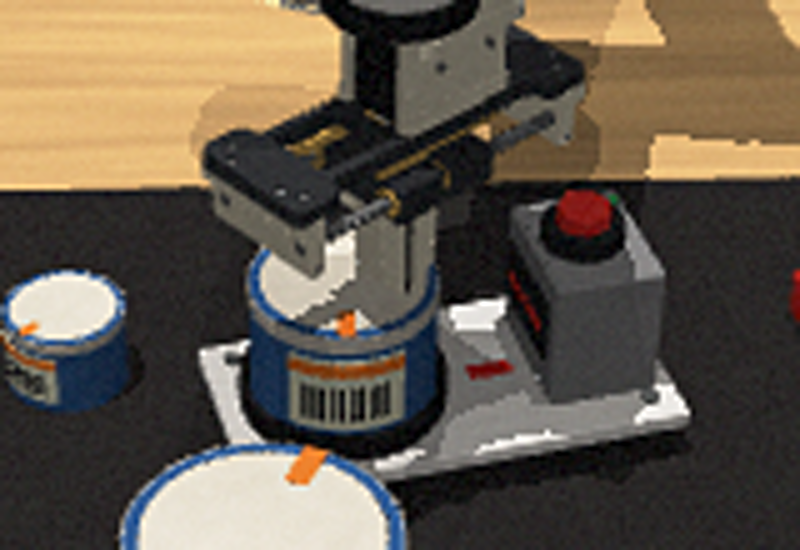

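The finger is over the top near the mark, still just above it (scene crop 400,310). Continuing in half-millimetre steps.

play_rows(
  moves=[255,0,0,0.5,0,255,0,0,0.5,0],
)

```text
time: 4.83
tool_pos: [590.1, 5.5, 126.8]
tcp_rot: [-3.141, -0.0, 0.696]
contact_force: [-0.0, -0.4, -0.1]
grip_width: 0.8
```

play_rows(
  moves=[255,0,0,0.5,0,255,0,0,0.5,0],
)

```text
time: 5.0
tool_pos: [590.1, 5.5, 126.3]
tcp_rot: [-3.141, 0.0, 0.696]
contact_force: [-1.0, 0.1, -0.0]
grip_width: 0.6
```

play_rows(
  moves=[255,0,0,0.5,0,255,0,0,0.5,0],
)

```text
time: 5.17
tool_pos: [590.1, 5.5, 125.8]
tcp_rot: [-3.141, 0.0, 0.696]
contact_force: [-0.2, 0.5, -0.3]
grip_width: 0.4
```

play_rows(
  moves=[255,0,0,0.5,0,255,0,0,0.5,0],
)

```text
time: 5.33
tool_pos: [590.1, 5.5, 125.3]
tcp_rot: [-3.141, -0.0, 0.696]
contact_force: [0.2, -0.5, 0.2]
grip_width: 0.3
```

play_rows(
  moves=[255,0,0,0.5,0,255,0,0,0.5,0],
)

```text
time: 5.5
tool_pos: [590.1, 5.5, 124.8]
tcp_rot: [-3.141, 0.0, 0.696]
contact_force: [0.2, 0.7, 0.8]
grip_width: 0.6
```

play_rows(
  moves=[255,0,0,0.5,0,255,0,0,0.5,0],
)

```text
time: 5.67
tool_pos: [590.1, 5.5, 124.3]
tcp_rot: [-3.141, 0.0, 0.696]
contact_force: [-0.9, -0.0, 0.0]
grip_width: 0.7
```

play_rows(
  moves=[255,0,0,0.5,0,255,0,0,0.5,0],
)

```text
time: 5.83
tool_pos: [590.1, 5.5, 123.8]
tcp_rot: [-3.141, 0.0, 0.696]
contact_force: [0.7, 0.9, -0.5]
grip_width: 0.8
```

play_rows(
  moves=[255,0,0,0.5,0,255,0,0,0.5,0],
)

```text
time: 6.0
tool_pos: [590.1, 5.5, 123.3]
tcp_rot: [-3.141, 0.0, 0.696]
contact_force: [0.2, -0.2, -0.4]
grip_width: 0.4
```

```bash
python3 - <<'E'
from h import *
o=bot.get_obs()
c=bot.capture("scene");cv2.imwrite("pics/scene_4.png",cv2.resize(c["color"][175:245,245:345,::-1],None,fx=8,fy=8,interpolation=cv2.INTER_CUBIC))
tip=o["tool_pos"]-[0,0,22];p=proj(c,tip);print((p-[245,175])*8)
p=proj(c,[562,-19,109.8]);print((p-[245,175])*8)
E
```

```text
[[340.14753199 315.01093863]]
[[261.42508609 242.60263526]]
```

View pics/scene_4.png

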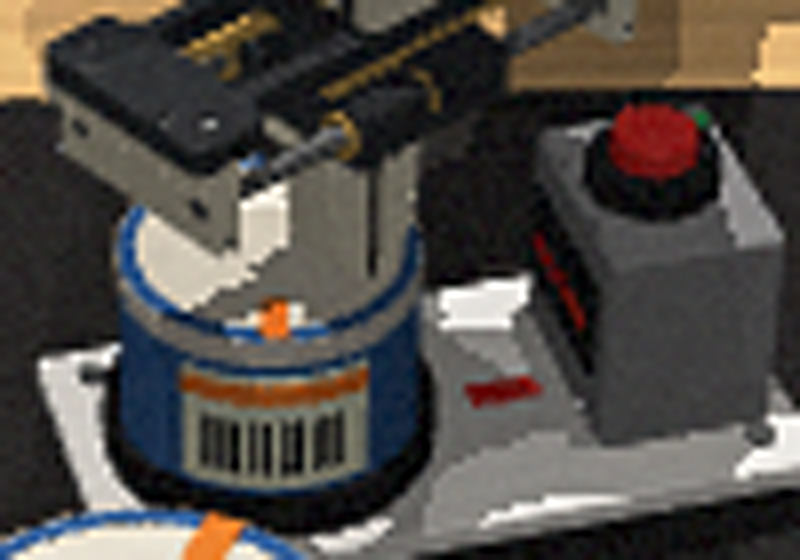

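```bash
python3 - <<'E'
from h import *
o=bot.get_obs()
c=bot.capture("scene");im=c["color"][190:225,255:305,::-1].astype(float)
im=np.clip((im/255)**.6*255,0,255).astype(np.uint8)
im=cv2.resize(im,None,fx=16,fy=16,interpolation=cv2.INTER_NEAREST)
tip=o["tool_pos"]
a=o["tcp_rot"][2];X=np.array([np.cos(a),np.sin(a),0]);Y=np.array([np.sin(a),-np.cos(a),0])
for zz in (22,):
  for s in (9.5,-9.5):
    for t in (-19,0,19):
      p=(proj(c,tip-[0,0,zz]+s*X+t*Y)[0]-[255,190])*16+8
      cv2.circle(im,tuple(int(v) for v in p),4,(0,255,0) if s>0 else (255,0,255),-1)
cv2.imwrite("pics/scene_5.png",im)
E
```

```text
(no output)
```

View pics/scene_5.png

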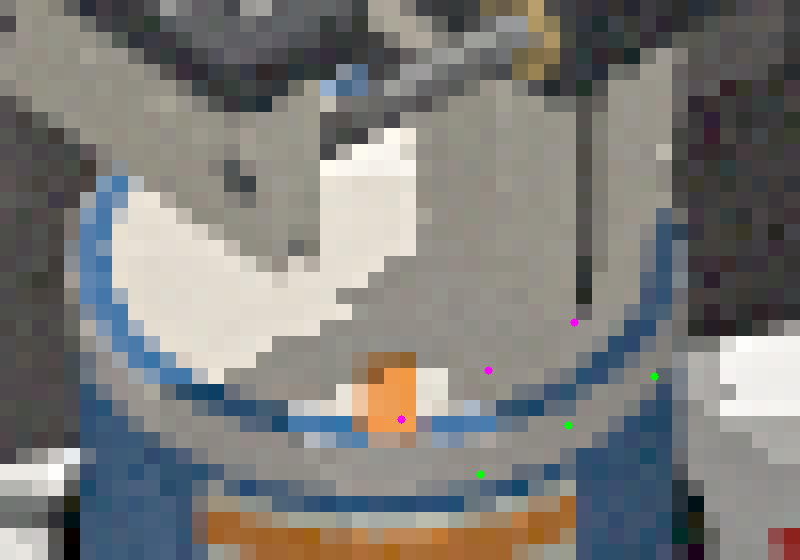

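```bash
python3 - <<'E'
from h import *
o=bot.get_obs()
c=bot.capture("wrist");im=c["color"][:,:,::-1].copy()
a=np.linspace(0,2*np.pi,73)
for R,z,col in((47,109.8,(0,255,0)),(50,100,(0,255,255))):
  for p in proj(c,np.c_[562+R*np.cos(a),-19+R*np.sin(a),0*a+z],o): 
    if abs(p).max()<900: cv2.circle(im,tuple(int(v) for v in p),2,col,-1)
p=proj(c,[531.5,109.7,131],o)[0];print(p);cv2.circle(im,tuple(int(v) for v in p),4,(255,0,255),-1)
cor=np.array([[ 640, -72, 30],[583,169,30]]);print(proj(c,cor,o))
for z in (0,10,22): print(z,proj(c,(T(c,o)@np.linalg.inv(c["T_tool_cam"])@np.array([9.5,0,z,1]))[:3],o))
cv2.imwrite("pics/wrist_6.png",im);print(o["tool_pos"])
E
```

```text
[  8.56974272 221.88458477]
[[404.64450137 226.92499342]
 [ 78.96437383  63.58901474]]
0 [[279.72016364 242.4238229 ]]
10 [[279.6629653  235.67637957]]
22 [[279.60200735 228.48363006]]
[590.12420124   5.5117214  123.38379861]
```

View pics/wrist_6.png

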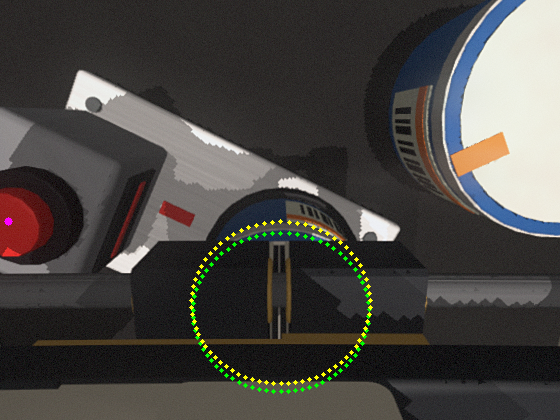

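The wrist view agrees with the reported pose: the predicted button and rim land on theirs. But both cameras show the closed fingertips higher than 22 mm ahead of the TCP, so contact simply comes lower. I'll keep descending on force.

play_rows(
  moves=[255,0,0,0.5,0,255,0,0,1,0,255,0,0,1,0],
)

```text
time: 6.4
tool_pos: [590.1, 5.5, 122.3]
tcp_rot: [-3.141, 0.0, 0.696]
contact_force: [0.8, -0.9, -0.0]
grip_width: 0.4
```

play_rows(
  moves=[255,0,0,0.5,0,255,0,0,1,0,255,0,0,1,0],
)

```text
time: 6.65
tool_pos: [590.1, 5.5, 121.3]
tcp_rot: [-3.141, 0.0, 0.696]
contact_force: [0.3, -0.3, 0.7]
grip_width: 0.4
```

play_rows(
  moves=[255,0,0,0.5,0,255,0,0,1,0,255,0,0,1,0],
)

```text
time: 6.9
tool_pos: [590.1, 5.5, 120.3]
tcp_rot: [-3.141, 0.0, 0.696]
contact_force: [-0.5, 0.8, -0.5]
grip_width: 0.3
```

play_rows(
  moves=[255,0,0,0.5,0,255,0,0,1,0,255,0,0,1,0],
)

```text
time: 7.15
tool_pos: [590.1, 5.5, 119.3]
tcp_rot: [-3.141, 0.0, 0.696]
contact_force: [0.2, -0.2, -0.5]
grip_width: 0.5
```

play_rows(
  moves=[255,0,0,0.5,0,255,0,0,1,0,255,0,0,1,0],
)

```text
time: 7.4
tool_pos: [590.1, 5.5, 118.3]
tcp_rot: [-3.141, 0.0, 0.696]
contact_force: [-0.4, 0.2, -0.7]
grip_width: 0.5
```

play_rows(
  moves=[255,0,0,0.5,0,255,0,0,1,0,255,0,0,1,0],
)

```text
time: 7.65
tool_pos: [590.1, 5.5, 117.3]
tcp_rot: [-3.141, 0.0, 0.696]
contact_force: [-1.0, 0.0, 0.3]
grip_width: 0.6
```

play_rows(
  moves=[255,0,0,0.5,0,255,0,0,1,0,255,0,0,1,0],
)

```text
time: 7.9
tool_pos: [590.1, 5.5, 116.3]
tcp_rot: [-3.141, 0.0, 0.696]
contact_force: [-0.3, 0.0, -0.0]
grip_width: 0.2
```

```bash
python3 - <<'E'
from h import *
o=bot.get_obs()
c=bot.capture("scene");cv2.imwrite("pics/scene_7.png",cv2.resize(c["color"][185:235,250:320,::-1],None,fx=11,fy=11,interpolation=cv2.INTER_CUBIC))
c=bot.capture("wrist");cv2.imwrite("pics/wrist_7.png",cv2.resize(c["color"][180:360,180:380,::-1],None,fx=3,fy=3))
E
```

```text
(no output)
```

View pics/scene_7.png

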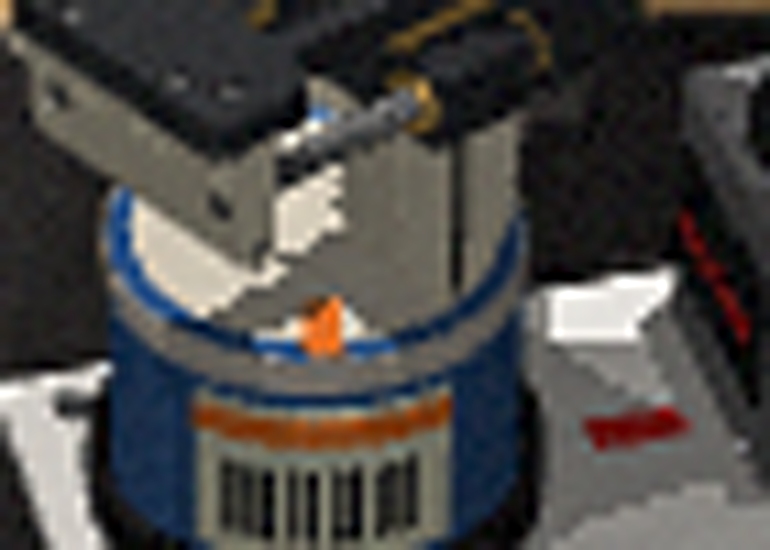

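View pics/wrist_7.png

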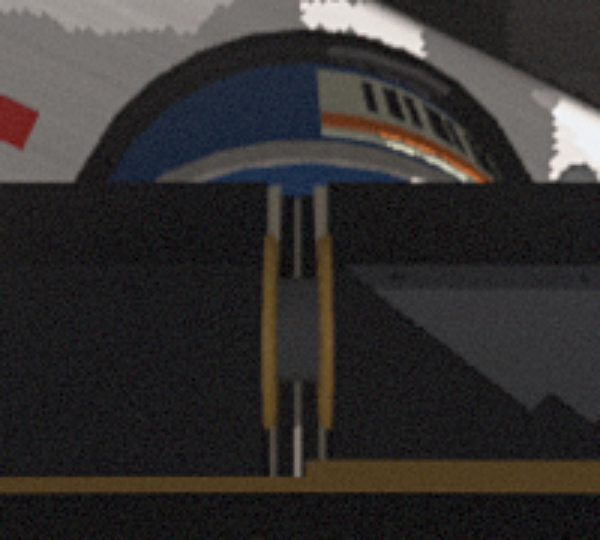

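The finger's seam now ends about 2.5 px above the rim, so there are roughly 6–8 mm left. Continuing.

play_rows(
  moves=[255,0,0,0.5,0,255,0,0,1,0,255,0,0,1,0],
)

```text
time: 8.25
tool_pos: [590.1, 5.5, 115.3]
tcp_rot: [-3.141, 0.0, 0.696]
contact_force: [0.8, -0.2, -0.2]
grip_width: 0.3
```

play_rows(
  moves=[255,0,0,0.5,0,255,0,0,1,0,255,0,0,1,0],
)

```text
time: 8.5
tool_pos: [590.1, 5.5, 114.3]
tcp_rot: [-3.141, 0.0, 0.696]
contact_force: [-0.0, -0.0, -0.9]
grip_width: 0.4
```

play_rows(
  moves=[255,0,0,0.5,0,255,0,0,1,0,255,0,0,1,0],
)

```text
time: 8.75
tool_pos: [590.1, 5.5, 113.3]
tcp_rot: [-3.141, 0.0, 0.696]
contact_force: [0.3, -0.5, 0.7]
grip_width: 0.5
```

play_rows(
  moves=[255,0,0,0.5,0,255,0,0,0.5,0],
)

```text
time: 8.92
tool_pos: [590.1, 5.5, 112.8]
tcp_rot: [-3.141, -0.0, 0.696]
contact_force: [-0.2, -0.1, -0.6]
grip_width: 0.2
```

play_rows(
  moves=[255,0,0,0.5,0,255,0,0,0.5,0],
)

```text
time: 9.08
tool_pos: [590.1, 5.5, 112.3]
tcp_rot: [-3.141, 0.0, 0.696]
contact_force: [0.6, -0.0, 0.3]
grip_width: 0.4
```

play_rows(
  moves=[255,0,0,0.5,0,255,0,0,0.5,0],
)

```text
time: 9.25
tool_pos: [590.1, 5.5, 111.8]
tcp_rot: [-3.142, 0.0, 0.696]
contact_force: [0.1, 0.1, 0.6]
grip_width: 0.3
```

play_rows(
  moves=[255,0,0,0.5,0,255,0,0,0.5,0],
)

```text
time: 9.42
tool_pos: [590.1, 5.5, 111.3]
tcp_rot: [-3.141, 0.0, 0.696]
contact_force: [-0.7, -0.4, 0.1]
grip_width: 0.5
```

play_rows(
  moves=[255,0,0,0.5,0,255,0,0,0.5,0],
)

```text
time: 9.58
tool_pos: [590.1, 5.5, 110.8]
tcp_rot: [-3.142, -0.0, 0.696]
contact_force: [0.5, -0.0, 0.1]
grip_width: 0.4
```

play_rows(
  moves=[255,0,0,0.5,0,255,0,0,0.5,0],
)

```text
time: 9.75
tool_pos: [590.1, 5.5, 110.3]
tcp_rot: [-3.141, 0.0, 0.696]
contact_force: [1.0, -0.3, 0.5]
grip_width: 0.6
```

```bash
python3 - <<'E'
from h import *
o=bot.get_obs()
c=bot.capture("scene");cv2.imwrite("pics/scene_8.png",cv2.resize(c["color"][170:235,250:350,::-1],None,fx=8,fy=8,interpolation=cv2.INTER_CUBIC))
E
```

```text
(no output)
```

View pics/scene_8.png

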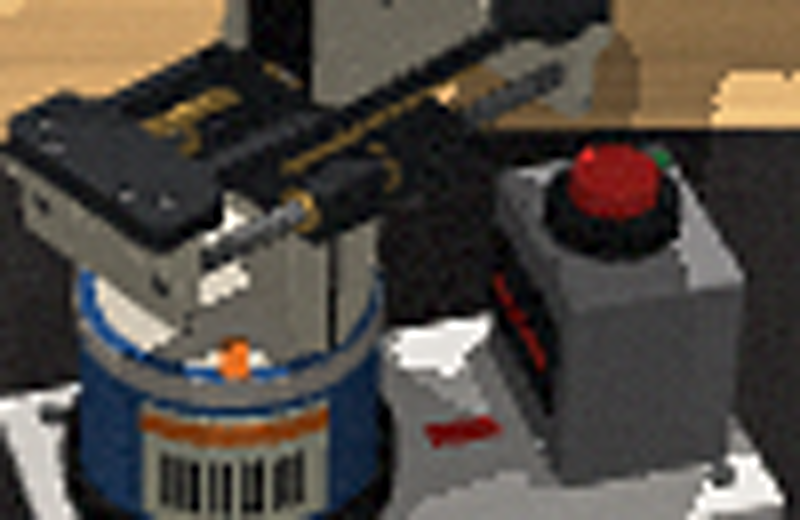

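```bash
python3 - <<'E'
from h import *
o=bot.get_obs();c=bot.capture("scene")
a=o["tcp_rot"][2];X=np.array([np.cos(a),np.sin(a),0]);Y=np.array([np.sin(a),-np.cos(a),0])
print("seam obs 291.5 213.75")
for s in (9.5,0,-9.5):
  for z in (22,10,0,-10): print(s,z,proj(c,o["tool_pos"]+s*X-[0,0,z])[0].round(1))
print("body end",proj(c,o["tool_pos"]+95*Y+37*X+[0,0,44])[0],proj(c,o["tool_pos"]+95*Y-37*X+[0,0,44])[0],"obs", (250+190/8,170+330/8),(250,170+205/8))
print("tin +40deg rim",proj(c,[562+50*np.cos(a),-19+50*np.sin(a),110]),proj(c,[562+50*np.cos(a),-19+50*np.sin(a),102]))
E
```

```text
seam obs 291.5 213.75
9.5 22 [289.9 220. ]
9.5 10 [290.  216.4]
9.5 0 [290.1 213.3]
9.5 -10 [290.2 210.2]
0 22 [287.5 218.3]
0 10 [287.5 214.7]
0 0 [287.6 211.6]
0 -10 [287.6 208.5]
-9.5 22 [285.  216.6]
-9.5 10 [285. 213.]
-9.5 0 [285.1 209.9]
-9.5 -10 [285.1 206.8]
body end [268.97624349 220.62869933] [249.25024679 206.43473845] obs (273.75, 211.25) (250, 195.625)
tin +40deg rim [[290.72832454 214.15278474]] [[290.67223345 216.599367  ]]
```

The seam end tracks the TCP height across all views, so the tip really is about at TCP level, and contact is expected any moment now.

play_rows(
  moves=[255,0,0,0.5,0,255,0,0,0.5,0],
)

```text
time: 10.02
tool_pos: [590.2, 5.5, 110.1]
tcp_rot: [3.141, -0.0, 0.696]
contact_force: [-0.8, -0.2, 1.5]
grip_width: 0.1
```

play_rows(
  moves=[255,0,0,0.5,0,255,0,0,0.5,0],
)

```text
time: 10.18
tool_pos: [590.3, 5.5, 110.0]
tcp_rot: [3.141, -0.0, 0.696]
contact_force: [-2.4, -0.4, 4.0]
grip_width: 0.5
```

play_rows(
  moves=[255,0,0,0.5,0,255,0,0,0.5,0],
)

```text
time: 10.35
tool_pos: [590.3, 5.5, 110.0]
tcp_rot: [3.141, -0.001, 0.696]
contact_force: [-2.1, 0.1, 7.1]
grip_width: 0.6
```

play_rows(
  moves=[255,0,0,0.5,0,255,0,0,0.5,0],
)

```text
time: 10.52
tool_pos: [590.4, 5.5, 109.9]
tcp_rot: [3.141, -0.001, 0.696]
contact_force: [-3.6, 0.7, 9.8]
grip_width: 0.5
```

Contact, but I'll check what is touching: the gripper's end is also close to the big tin.

```bash
python3 - <<'E'
from h import *
o=bot.get_obs();print(o["contact_force"],o["moment"])
c=bot.capture("scene");cv2.imwrite("pics/scene_9.png",cv2.resize(c["color"][160:260,220:350,::-1],None,fx=6,fy=6,interpolation=cv2.INTER_CUBIC))
c=bot.capture("wrist");cv2.imwrite("pics/wrist_9.png",c["color"][:,:,::-1])
c=bot.capture("top");cv2.imwrite("pics/top_9.png",cv2.resize(c["color"][90:290,170:370,::-1],None,fx=3,fy=3))
E
```

```text
[-3.59941096  0.73078077  9.84128188] [ 0.04196676  0.73506691 -0.00592505]
```

View pics/scene_9.png

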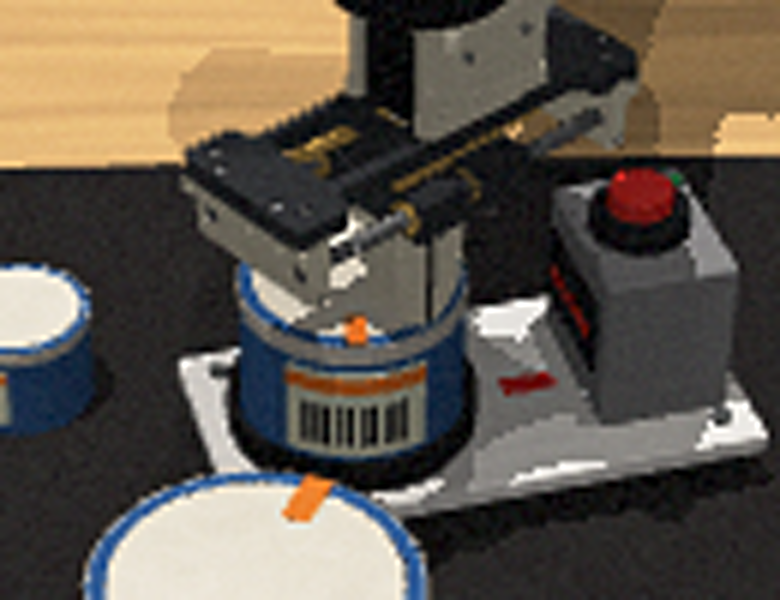

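View pics/wrist_9.png

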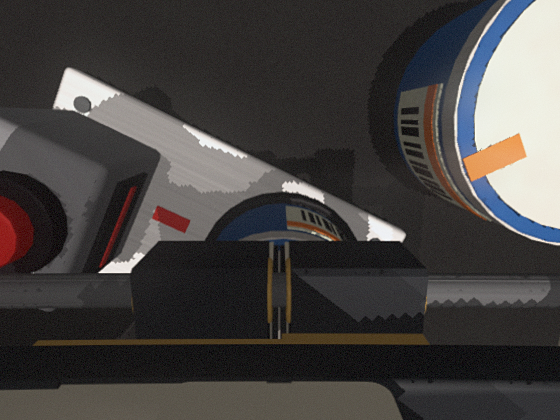

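View pics/top_9.png

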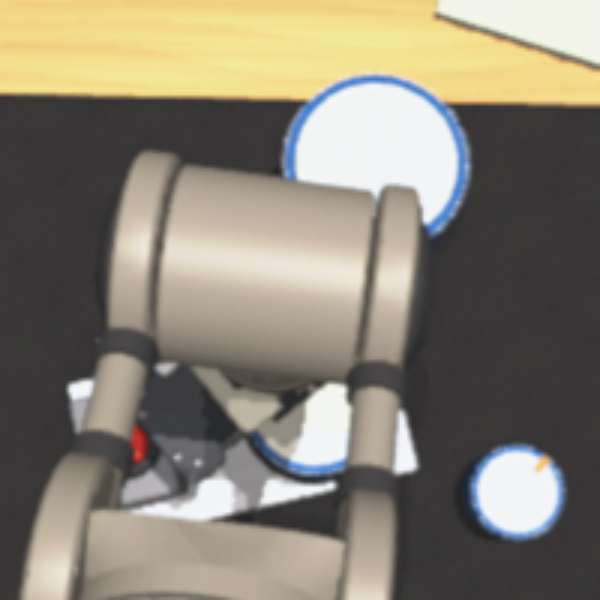

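The fingertip rests on the tin's top and nothing else is near; the big tin is well clear. Force is about 9.8 N, inside the 5–12 N range. Now I'll roll it CCW, turning the tool with it, 20° per call.

play_rows(
  moves=[255,-0.04,-1.64,0,-2.5,255,-0.14,-3.27,0,-5,255,-0.32,-4.89,0,-7.5,255,-0.57,-6.51,0,-10,255,-0.89,-8.12,0,-12.5,255,-1.28,-9.71,0,-15,255,-1.74,-11.28,0,-17.5,255,-2.26,-12.83,0,-20],
)

```text
time: 11.33
tool_pos: [582.2, 13.1, 110.0]
tcp_rot: [3.136, -0.002, 1.047]
contact_force: [2.8, -2.4, 5.8]
grip_width: 0.5
```

```bash
python3 - <<'E'
from h import *
o=bot.get_obs();print(o["contact_force"],o["moment"],o["tool_pos"])
c=bot.capture("scene");cv2.imwrite("pics/scene_10.png",cv2.resize(c["color"][160:260,220:350,::-1],None,fx=6,fy=6,interpolation=cv2.INTER_CUBIC))
E
```

```text
[ 2.83227823 -2.3551453   5.82343568] [-0.52770966 -0.40582296 -0.01500047] [582.17629241  13.12766349 110.00284672]
```

View pics/scene_10.png

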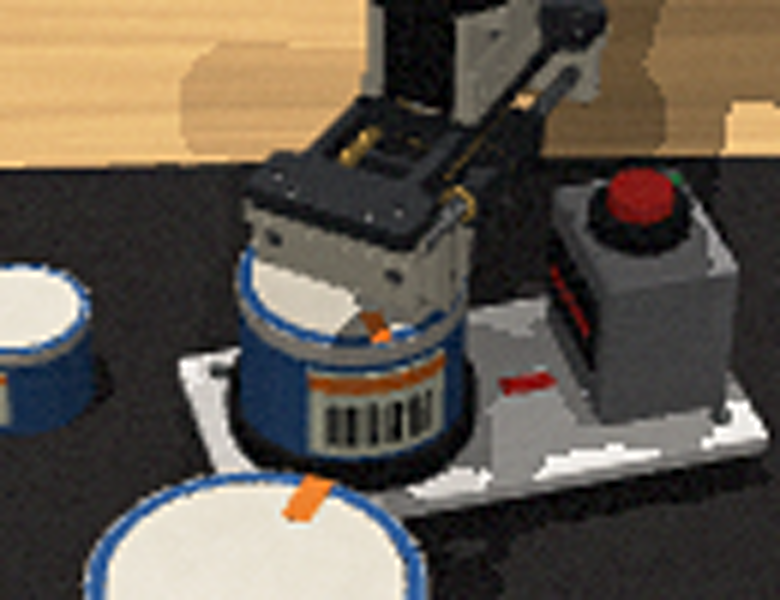

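The tin is turning with the finger (the mark moved from 357 to 378 px). Force dropped to 5.8 N, so I'll add 0.4 mm and continue.

play_rows(
  moves=[255,-0.04,-1.64,0.2,-2.5,255,-0.14,-3.27,0.4,-5,255,-0.32,-4.89,0.4,-7.5,255,-0.57,-6.51,0.4,-10,255,-0.89,-8.12,0.4,-12.5,255,-1.28,-9.71,0.4,-15,255,-1.74,-11.28,0.4,-17.5,255,-2.26,-12.83,0.4,-20],
)

```text
time: 12.05
tool_pos: [570.3, 17.8, 110.0]
tcp_rot: [3.135, -0.0, 1.396]
contact_force: [2.5, -0.4, 7.9]
grip_width: 0.2
```

play_rows(
  moves=[255,-0.04,-1.64,0,-2.5,255,-0.14,-3.27,0,-5,255,-0.32,-4.89,0,-7.5,255,-0.57,-6.51,0,-10,255,-0.89,-8.12,0,-12.5,255,-1.28,-9.71,0,-15,255,-1.74,-11.28,0,-17.5,255,-2.26,-12.83,0,-20],
)

```text
time: 12.72
tool_pos: [557.3, 18.2, 110.0]
tcp_rot: [3.135, 0.002, 1.745]
contact_force: [2.1, 0.8, 8.0]
grip_width: 0.2
```

```bash
python3 - <<'E'
from h import *
o=bot.get_obs();print(o["contact_force"],o["joint_positions"],o["tool_pos"])
v=o["tool_pos"][:2]-[562,-19];print(np.degrees(np.arctan2(v[1],v[0])),np.hypot(*v))
c=bot.capture("scene");cv2.imwrite("pics/scene_11.png",cv2.resize(c["color"][160:260,220:350,::-1],None,fx=6,fy=6,interpolation=cv2.INTER_CUBIC))
E
```

```text
[2.12692325 0.80919038 8.01868983] [-1.04943714e-01  5.11298523e-01  1.59595432e+00  3.65763807e-04
  1.02773885e+00 -2.79524451e-01] [557.28841319  18.22395884 110.00899982]
97.21379738526666 37.520956308484124
```

View pics/scene_11.png

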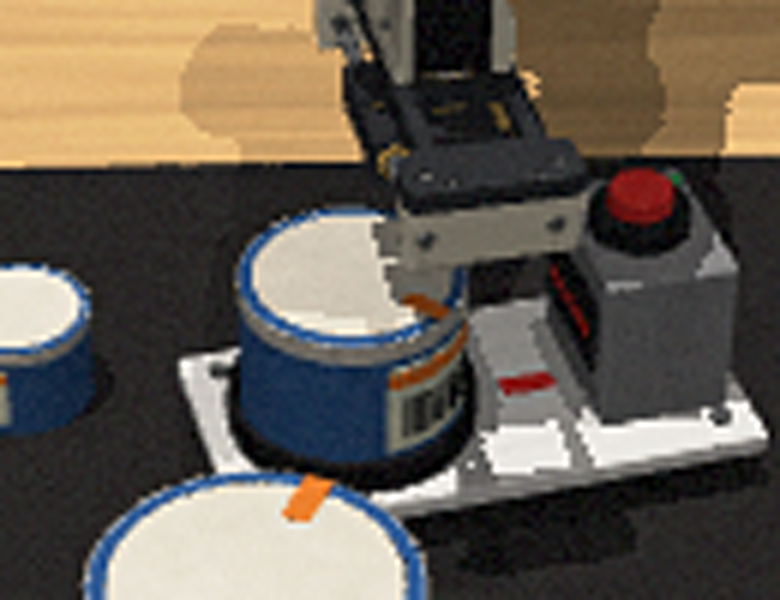

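```bash
cat > mark.py <<'E'
from m2 import *
def mark(c,seedbox,z=110,cen=(562,-19)):
    m=masks(c)["orange"].astype(np.uint8)
    n,l,s,ce=cv2.connectedComponentsWithStats(m)
    for i in range(1,n):
        w=onz(c,[ce[i]],z)[0];v=w[:2]-cen
        if 28<np.hypot(*v)<55: print("px",ce[i].round(1),"area",s[i][4],"r",np.hypot(*v).round(1),"ang",np.degrees(np.arctan2(v[1],v[0])).round(1))
if __name__=="__main__":
    for n in ("scene","top"):
        print(n);mark(bot.capture(n),None)
E
python3 mark.py
```

```text
scene
top
```

```bash
sed -i 's/(V>150)/(V>95)/' meas.py; python3 mark.py; python3 - <<'E'
from m2 import *
c=bot.capture("scene")
for p in ((405,298),(445,315)):
  v=onz(c,[np.array(p)/6+[220,160]-.4],110)[0][:2]-[562,-19];print(np.degrees(np.arctan2(v[1],v[0])),np.hypot(*v))
E
```

```text
scene
px [290.5 210.4] area 17 r 39.5 ang 54.7
top
53.22006429555492 29.68586347800843
53.21462868675039 50.328791589934276
```

The mark is at about 53.5° and the target is 103.4°. Two more calls, then a finer one.

play_rows(
  moves=[255,-0.04,-1.64,0,-2.5,255,-0.14,-3.27,0,-5,255,-0.32,-4.89,0,-7.5,255,-0.57,-6.51,0,-10,255,-0.89,-8.12,0,-12.5,255,-1.28,-9.71,0,-15,255,-1.74,-11.28,0,-17.5,255,-2.26,-12.83,0,-20],
)

```text
time: 13.68
tool_pos: [544.8, 14.2, 110.0]
tcp_rot: [3.136, 0.003, 2.094]
contact_force: [1.8, 3.6, 10.0]
grip_width: 0.1
```

play_rows(
  moves=[255,-0.04,-1.64,0,-2.5,255,-0.14,-3.27,0,-5,255,-0.32,-4.89,0,-7.5,255,-0.57,-6.51,0,-10,255,-0.89,-8.12,0,-12.5,255,-1.28,-9.71,0,-15,255,-1.74,-11.28,0,-17.5,255,-2.26,-12.83,0,-20],
)

```text
time: 14.35
tool_pos: [534.4, 6.1, 110.0]
tcp_rot: [3.138, 0.004, 2.443]
contact_force: [1.2, 3.4, 10.2]
grip_width: 0.4
```

```bash
python3 mark.py; python3 - <<'E'
from h import *
o=bot.get_obs();print(o["contact_force"],o["joint_positions"],o["tool_pos"])
v=o["tool_pos"][:2]-[562,-19];print(np.degrees(np.arctan2(v[1],v[0])),np.hypot(*v))
c=bot.capture("scene");cv2.imwrite("pics/scene_12.png",cv2.resize(c["color"][160:260,220:350,::-1],None,fx=6,fy=6,interpolation=cv2.INTER_CUBIC))
c=bot.capture("top");cv2.imwrite("pics/top_12.png",cv2.resize(c["color"][170:290,170:330,::-1],None,fx=5,fy=5))
E
```

```text
scene
px [293.3 204.5] area 15 r 40.9 ang 92.7
top
[-0.17328141  2.20342669 11.85683086] [-1.33090520e-01  4.75324177e-01  1.66101042e+00  1.20344326e-03
  1.00058795e+00 -1.00552565e+00] [534.23078755   5.8852704  109.93121167]
138.1350184256779 37.28814614222363
```

View pics/scene_12.png

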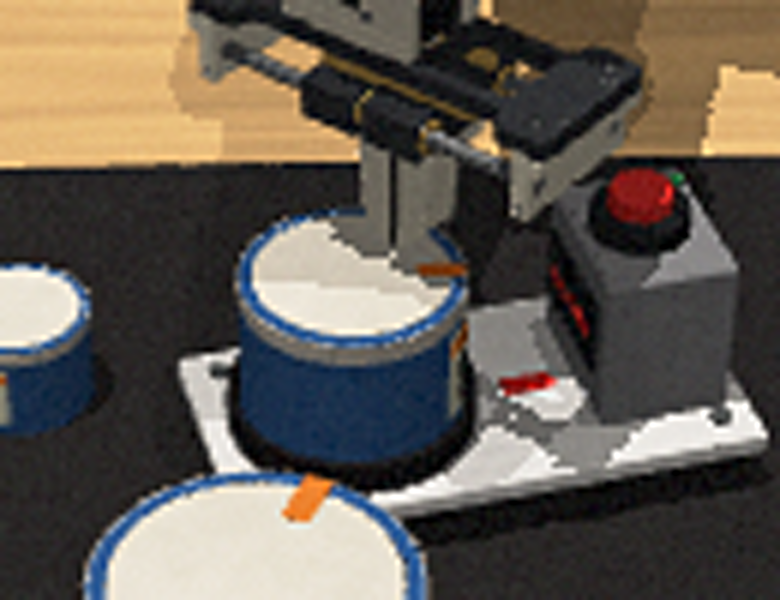

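View pics/top_12.png

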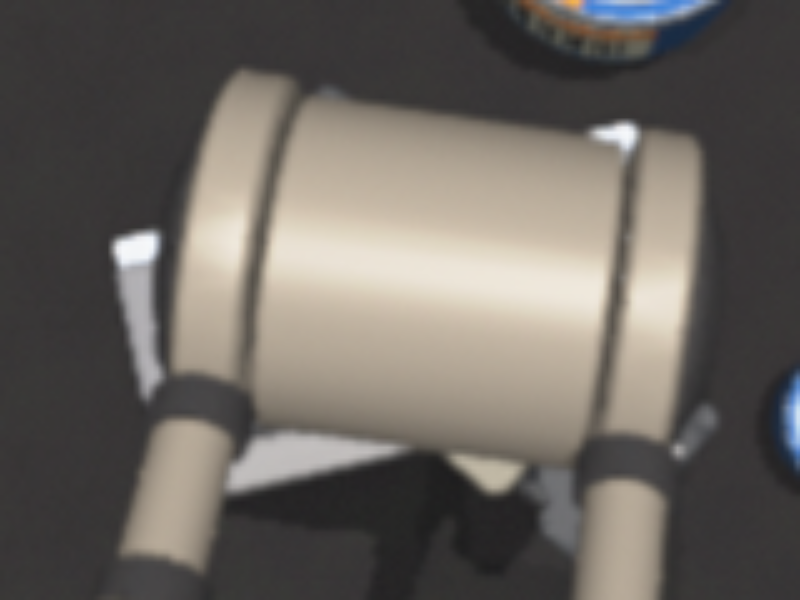

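The mark is at about 92.7° and the force at 11.9 N, so I'll ease off 0.4 mm, roll 10.5° more, then lift off to measure freely.

play_rows(
  moves=[255,0,0,-0.4,0,255,-0.01,-0.98,-0.4,-1.5,255,-0.05,-1.96,-0.4,-3,255,-0.12,-2.94,-0.4,-4.5,255,-0.21,-3.92,-0.4,-6,255,-0.32,-4.89,-0.4,-7.5,255,-0.46,-5.87,-0.4,-9,255,-0.63,-6.83,-0.4,-10.5],
)

```text
time: 15.22
tool_pos: [530.2, 0.4, 110.0]
tcp_rot: [3.139, 0.003, 2.626]
contact_force: [0.9, 3.5, 9.6]
grip_width: 0.7
```

```bash
python3 mark.py
```

```text
scene
px [292.4 202.9] area 19 r 40.0 ang 102.8
top
```

play_rows(
  moves=[255,0,0,-3,0,255,0,0,-15,0,255,0,0,-45,0,255,0,0,-80,0,255,0,0,-110,0,255,0,0,-110,0],
)

```text
time: 15.82
tool_pos: [531.5, -0.4, 224.5]
tcp_rot: [3.138, 0.01, 2.625]
contact_force: [1.0, -1.5, 0.3]
grip_width: 0.3
```

```bash
python3 to.py 430 -180 220 103.4
```

```text
t 15.82 pos [ 5.315e+02 -4.000e-01  2.245e+02] rot [179.78   0.58 150.38] F [ 1.  -1.5  0.3] q [-0.15  0.35  1.52 -0.    1.27 -1.2 ] w 0.2767381239627984
shift [  -0.5 -206.3    4.5] turn 47.0
```

play_rows(
  moves=[255,0,-206,0,47,255,0,-206,0,47,255,0,-206,0,47,255,0,-206,0,47,255,0,-206,0,47,255,0,-206,0,47,255,0,-206,0,47,255,0,-206,0,47],
)

```text
time: 16.48
tool_pos: [426.3, -179.9, 218.0]
tcp_rot: [-3.141, -0.0, 1.8]
contact_force: [-0.2, -0.5, -1.0]
grip_width: 0.6
```

```bash
python3 mark.py; python3 - <<'E'
from m2 import *
for n,(x0,y0,x1,y1) in dict(top=(185,185,320,280),scene=(235,180,360,255)).items():
    c=bot.capture(n);im=c["color"][:,:,::-1]
    cv2.imwrite(f"pics/{n}_13.png",cv2.resize(im[y0:y1,x0:x1],None,fx=6,fy=6,interpolation=cv2.INTER_CUBIC)[:600,:800])
    if n=="top":
        p=fitring(c,(274.4,223.8),18,27);print(len(p),cv2.fitEllipse(p))
E
```

```text
scene
px [292.8 202.7] area 15 r 41.3 ang 103.6
top
px [255.7 227.6] area 26 r 39.4 ang 102.1
115 ((274.439208984375, 223.79237365722656), (44.668701171875, 44.94456100463867), 95.36502075195312)
```

View pics/top_13.png

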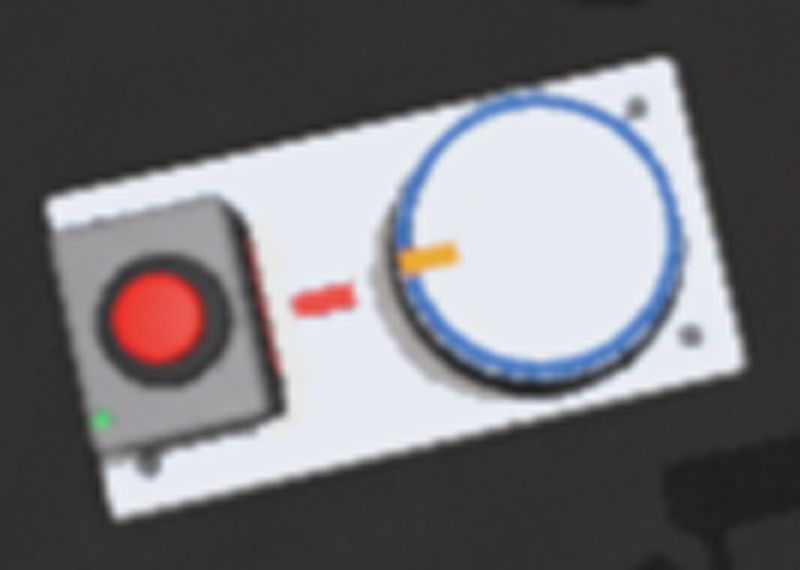

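View pics/scene_13.png

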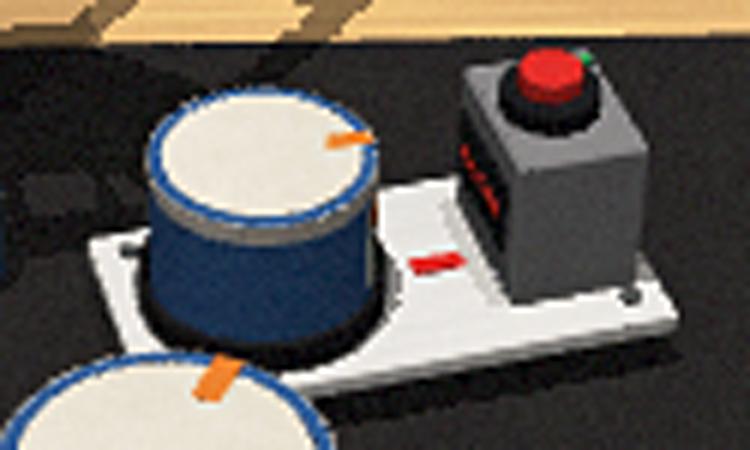

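Top and scene give the mark at 102.1° and 103.6°. For a finer check I'll take a wrist close-up from above.

```bash
python3 to.py 480 23 224 13.4
```

```text
t 16.68 pos [ 427.  -178.6  218.2] rot [-1.7998e+02 -2.0000e-02  1.0355e+02] F [0.  0.9 0.4] q [-0.56  0.23  1.7   0.    1.21 -0.8 ] w 0.6250702101447994
shift [183.6  98.7  -5.8] turn 90.1
```

play_rows(
  moves=[255,183.6,98.7,-6,90,255,183.6,98.7,-6,90,255,183.6,98.7,-6,90,255,183.6,98.7,-6,90,255,183.6,98.7,-6,90,255,183.6,98.7,-6,90,255,183.6,98.7,-6,90,255,183.6,98.7,-6,90],
)

```text
time: 17.35
tool_pos: [480.6, 25.0, 224.2]
tcp_rot: [-3.141, -0.0, 0.902]
contact_force: [-0.4, 0.4, 0.6]
grip_width: 0.2
```

```bash
python3 to.py 480 23 224 13.4
```

```text
t 17.35 pos [480.6  25.  224.2] rot [-1.7999e+02 -1.0000e-02  5.1710e+01] F [-0.4  0.4  0.6] q [-0.11  0.26  1.64  0.    1.24  0.56] w 0.2448403942377586
shift [-2.   0.8  0.2] turn 38.3
```

play_rows(
  moves=[255,-2,0.8,0,38,255,-2,0.8,0,38,255,-2,0.8,0,38,255,-2,0.8,0,38,255,-2,0.8,0,38,255,-2,0.8,0,38,255,-2,0.8,0,38,255,-2,0.8,0,38],
)

```text
time: 18.02
tool_pos: [479.8, 20.8, 224.3]
tcp_rot: [-3.142, 0.0, 0.242]
contact_force: [-0.5, 0.5, 0.1]
grip_width: 0.5
```

```bash
python3 - <<'E'
from m2 import *
o=bot.get_obs();print(o["tool_pos"],o["tcp_rot"],o["dq"].round(3))
c=bot.capture("wrist");np.savez("w14.npz",**c,tool_pos=o["tool_pos"],tcp_rot=o["tcp_rot"])
cv2.imwrite("pics/wrist_14.png",c["color"][:,:,::-1])
E
```

```text
[479.82260161  20.77380708 224.30164948] [-3.14150137e+00  1.33651349e-04  2.42407533e-01] [-0.004 -0.     0.001  0.     0.001 -0.002]
```

View pics/wrist_14.png

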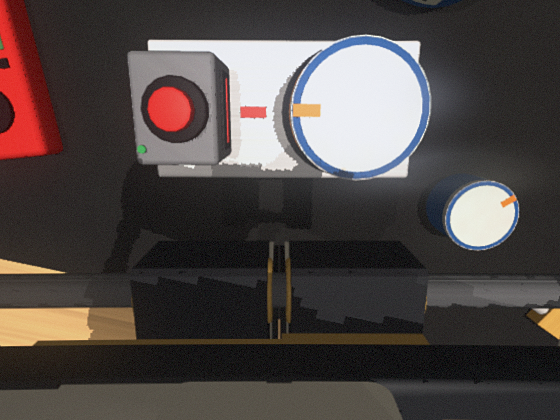

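A good close-up: tin top at (361,107), mark at (307,110), arrow at (254,112), button at (169,109). Working out the angles.

```bash
python3 - <<'E'
from m2 import *
f=np.load("w14.npz");c={k:f[k] for k in f.files};c["fx"],c["fy"],c["cx"],c["cy"],c["k1"]=[float(c[k]) for k in("fx","fy","cx","cy","k1")]
o=dict(tool_pos=f["tool_pos"],tcp_rot=f["tcp_rot"])
ang=lambda v:round(float(np.degrees(np.arctan2(v[1],v[0]))),2)
p=fitring(c,(361,107),60,78);P=onz(c,p,110,o)[:,:2]
A=np.c_[2*P,np.ones(len(P))];
for _ in range(4):
    s=np.linalg.lstsq(A,(P**2).sum(1),rcond=None)[0];r=np.sqrt(s[2]+s[:2]@s[:2]);e=abs(np.hypot(*(P-s[:2]).T)-r);k=e<1.5;P=P[k];A=A[k]
print("tin",s[:2],r,len(P))
h=cv2.cvtColor(c["color"],cv2.COLOR_RGB2HSV).astype(int);H,S,V=h[...,0],h[...,1],h[...,2]
m=masks(c)
def pts(mask,x0,y0,x1,y1):
    ys,xs=np.nonzero(mask[y0:y1,x0:x1]);return np.c_[xs+x0,ys+y0].astype(float)
q=pts(m["orange"],285,95,330,125);Q=onz(c,q,110,o)[:,:2];mc=Q.mean(0);print("mark",mc,np.hypot(*(mc-s[:2])),ang(mc-s[:2]),len(q))
w,v=np.linalg.eigh(np.cov(Q.T));print("mark axis",ang(v[:,1]))
q=pts(m["red"],236,100,270,124);Q=onz(c,q,30,o)[:,:2];w,v=np.linalg.eigh(np.cov(Q.T));print("arrow axis",ang(v[:,1]),Q.mean(0),"from tin",ang(Q.mean(0)-s[:2]),np.hypot(*(Q.mean(0)-s[:2])))
q=pts(m["red"],140,80,198,140);Q=onz(c,q,131,o)[:,:2];b=Q.mean(0);print("button",b,"from tin",ang(b-s[:2]),np.hypot(*(b-s[:2])))
# plate long edges
for (x0,x1,y0,y1,sgn) in((245,285,34,48,1),(165,285,166,184,-1),(235,290,166,184,-1)):
    g=cv2.cvtColor(c["color"],cv2.COLOR_RGB2GRAY).astype(float);E=[]
    for x in range(x0,x1):
        col=g[y0:y1,x];d=np.abs(np.diff(col));i=d.argmax();E.append((x,y0+i+.5))
    Q=onz(c,E,30,o)[:,:2];L=cv2.fitLine(np.float32(Q),cv2.DIST_HUBER,0,.01,.01).ravel();n=np.array([-L[1],L[0]]);print("edge",ang(L[:2]),"dist tin",n@(s[:2]-L[2:]))
E
```

```text
tin [564.01596848 -20.21399287] 47.08118697821167 85
mark [553.61507929  18.99321176] 40.5633256867305 104.86 295
mark axis 102.18
arrow axis 98.83 [541.18105895  65.16704746] from tin 104.97 88.38187111203545
button [531.32924902 109.9159524 ] from tin 104.1 134.1723678150144
edge -76.07 dist tin -61.463684164978
edge -75.27 dist tin 60.27895946004231
edge -65.56 dist tin 43.64283256658505
```

All consistent within about 1°: mark direction 104.9° against station yaw 103.9–104.7° and button direction 104.1° in the same picture. The label faces the window, so the button is next: over it first, then down.

play_rows(
  moves=[255,71.5,-74,0,0,255,71.5,-74,0,0,255,71.5,-74,0,0,255,71.5,-74,0,0,255,71.5,-74,40,0,255,71.5,-74,70,0,255,71.5,-74,82,0,255,71.5,-74,82,0],
)

```text
time: 18.73
tool_pos: [529.3, 108.5, 139.1]
tcp_rot: [-3.141, 0.007, 0.24]
contact_force: [-1.5, -0.9, -0.3]
grip_width: 0.7
```

play_rows(
  moves=[255,0,0,1,0,255,0,0,2,0,255,0,0,2,0,255,0,0,2,0],
)

```text
time: 19.07
tool_pos: [532.5, 109.0, 141.7]
tcp_rot: [3.141, -0.002, 0.239]
contact_force: [-0.3, 0.1, -0.2]
grip_width: 0.6
```

```bash
python3 to.py 531.4 110 131 14; python3 - <<'E'
from h import *
c=bot.capture("scene");cv2.imwrite("pics/scene_15.png",cv2.resize(c["color"][150:250,240:370,::-1],None,fx=6,fy=6,interpolation=cv2.INTER_CUBIC))
E
```

```text
t 19.07 pos [532.5 109.  141.7] rot [ 1.7998e+02 -1.4000e-01  1.3690e+01] F [-0.3  0.1 -0.2] q [0.06 0.45 1.6  0.   1.09 1.39] w 0.5812388516864625
shift [-0.8 -1.2 10.7] turn -0.3
```

View pics/scene_15.png

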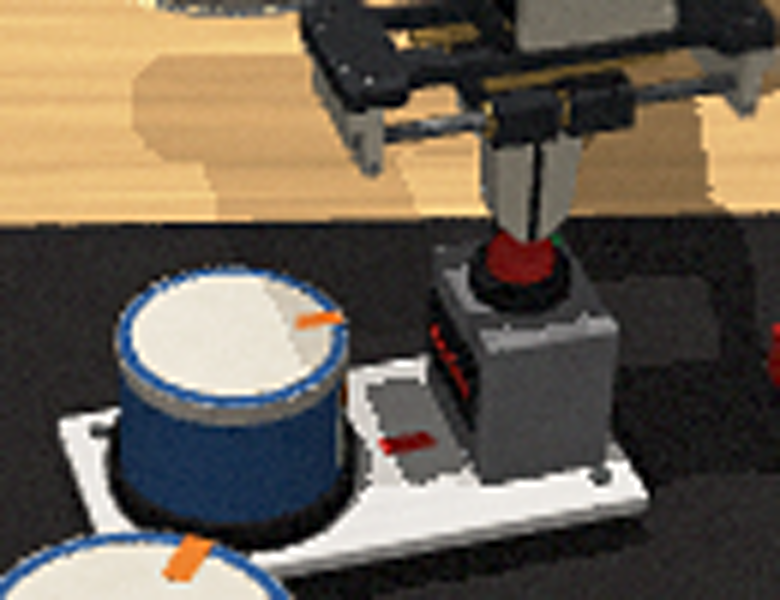

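The tapered tip is right above the button's centre (crop 525,240), and the tin's mark still points at the window. Pressing in steps.

play_rows(
  moves=[255,-0.8,-1,3,0,255,-0.8,-1,6,0,255,-0.8,-1,8,0,255,-0.8,-1,10,0,255,-0.8,-1,10,0],
)

```text
time: 19.53
tool_pos: [530.6, 109.9, 130.1]
tcp_rot: [-3.141, 0.001, 0.239]
contact_force: [-1.3, 0.5, 1.4]
grip_width: 0.7
```

play_rows(
  moves=[255,0,0,1,0,255,0,0,2,0,255,0,0,2,0],
)

```text
time: 19.78
tool_pos: [530.7, 110.0, 128.4]
tcp_rot: [-3.141, 0.0, 0.239]
contact_force: [-2.0, 0.9, 3.7]
grip_width: 0.2
```

play_rows(
  moves=[255,0,0,1,0,255,0,0,2,0,255,0,0,2,0],
)

```text
time: 20.03
tool_pos: [530.8, 110.0, 126.4]
tcp_rot: [-3.141, 0.0, 0.239]
contact_force: [-2.9, 0.3, 5.3]
grip_width: 0.5
```

play_rows(
  moves=[255,0,0,1,0,255,0,0,2,0,255,0,0,2,0],
)

```text
time: 20.28
tool_pos: [530.8, 110.0, 125.9]
tcp_rot: [3.142, -0.001, 0.239]
contact_force: [-6.9, -0.1, 14.3]
grip_width: 0.1
```

The button has bottomed out: about 5 N of spring, then a hard stop. Hold briefly, let it go and retreat clear.

play_rows(
  moves=[255,0,0,0,0,255,0,0,-4,0,255,0,0,-10,0,255,0,0,-20,0,255,0,0,-50,0,255,0,0,-90,0,255,0,0,-98,0,255,0,0,-98,0],
)

```text
time: 20.95
tool_pos: [532.9, 110.0, 226.2]
tcp_rot: [3.14, -0.008, 0.239]
contact_force: [-0.1, -0.2, -0.3]
grip_width: 0.6
```

play_rows(
  moves=[255,-50,75,0,0,255,-71.5,74,0,0,255,-71.5,74,0,0,255,-71.5,74,0,0,255,-71.5,74,0,0,255,-71.5,74,0,0],
)

```text
time: 21.45
tool_pos: [479.1, 21.3, 221.8]
tcp_rot: [-3.141, 0.0, 0.238]
contact_force: [0.1, 0.8, 0.7]
grip_width: 0.6
```

```bash
python3 - <<'E'
from m2 import *
o=bot.get_obs();print(o["time"],o["tool_pos"],o["contact_force"])
c=bot.capture("wrist");cv2.imwrite("pics/wrist_16.png",c["color"][:,:,::-1])
ang=lambda v:round(float(np.degrees(np.arctan2(v[1],v[0]))),2)
m=masks(c)
cen=np.array(cv2.fitEllipse(fitring(c,(361,107),58,78))[0]);print(cen)
C=onz(c,[cen],110,o)[0,:2]
ys,xs=np.nonzero(m["orange"][85:135,275:340]);q=np.c_[xs+275,ys+85]
Q=onz(c,q,110,o)[:,:2].mean(0);print("mark",Q,ang(Q-C),np.hypot(*(Q-C)),"centre",C)
ys,xs=np.nonzero(m["red"][70:145,135:200]);b=onz(c,np.c_[xs+135,ys+70],131,o)[:,:2].mean(0);print("button",b,ang(b-C))
s=bot.capture("scene");cv2.imwrite("pics/scene_16.png",s["color"][:,:,::-1])
E
```

```text
21.45 [479.06499458  21.32473343 221.84517995] [0.0971707  0.83124525 0.67238666]
[362.70535278 104.72706604]
mark [553.50858095  19.13131779] 107.64 40.36271923899698 centre [565.73844535 -19.33398503]
button [531.39038112 109.90478049] 104.88
```

View pics/wrist_16.png

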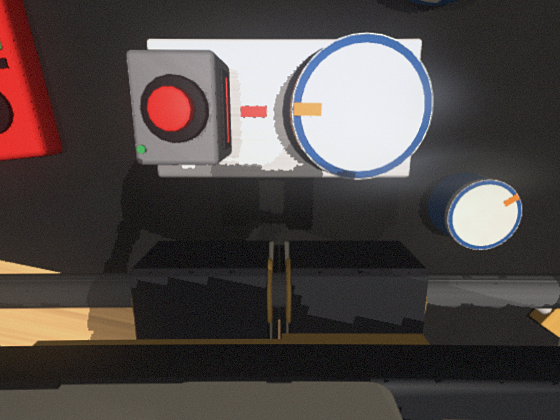

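View pics/scene_16.png

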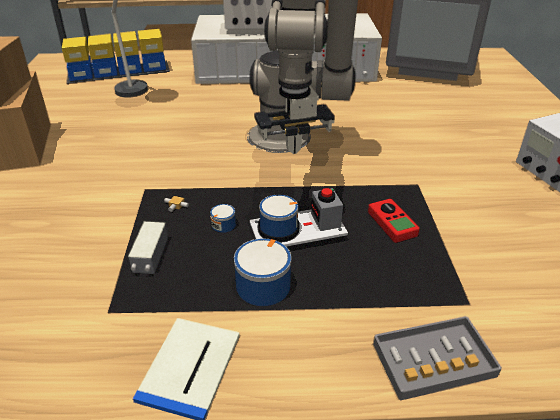

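The mark hasn't moved: (553.5,19.1) against (553.6,19.0) before the press. The button is up, nothing touches, and the bystanders are in place. Handing in.

```bash
python3 -c "
from plant import bot
print(bot.close_job())"
```

```text
the job is handed in; nothing more can be done
None
```

The job is handed in after about 21.5 s: I rolled the tin about 103° CCW until its label faced the window. I then took the finger off, pressed the red button fully, let it go and moved clear. The force readings while rolling were 6 to 12 N. The button gave about 5 N of spring and then a hard stop at 14 N.

**Label direction:** the last close-up before the press put the orange mark at 104.9°. The station's direction measured 103.4–104.7° across views and the button direction was 104.1°, so I estimate the label is square to within about 1.5°.

**After the press:** the mark was unmoved to within 0.2 mm, the button was up, the robot touched nothing, and in the scene picture the other things looked unmoved.

**Checks that disagreed:**
- The final angle check gave 107.6°. That one used a less robust fit of the tin's centre, and since the mark itself had not moved I trusted the earlier 104.9°.
- The top view read 102.1° and the scene view 103.6°.
- The closed fingertips touched at about TCP height, not 22 mm ahead of it as stated, so I found the contact with the tin by force.

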